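# Load the blade cartridge under the slicer's hold-down

### The arm

A 7-joint arm with a two-finger parallel gripper is mounted at the origin on a cart in front of the work surface, level with it; the furniture and walls round the work are solid. World frame = base frame: x ahead of the robot, y to its left, z up, the work surface at z = 0. Lengths are in m, angles in rad, forces in N, time in s.
With the tool pointing down it reaches from about 0.425 to 0.925 m from the base axis. Payload 6.8 kg.
Tool frame: the origin (TCP) lies at the very end of the fingers, on their centre line; the grasp point (between the pads) lies 19 mm behind it; z points along the fingers, y is the line along which they close (so a half turn about z gives the same grasp; the last joint's range is limited). The gripper opens to 85 mm and grips with 20 to 120 N. Pads are 22 mm wide; open, the fingers measure 114 mm over their backs; the gripper's body (76 mm by 85 mm) begins 54 mm behind the grasp point. The pads swing forward as they close: fully open they stand 13 mm farther back than shut.
Start: joints at [-1.296, 0.477, 0.022, 1.555, -0.011, 1.109, -0.083], TCP at [0.252, 0.626, 0.231] pointing down, gripper open.
Joint ranges: [-2.96, 2.96], [-0.34, 2.1], [-1.41, 1.46], [0.24, 2.44], [-1.37, 4.51], [0.17, 1.92], [-2.96, 2.96]. Speed limits (rad/s): [2.39, 2.39, 3.14, 3.14, 3.14, 3.14, 3.14].

### API

Orientations are given as a unit quaternion [w, x, y, z].
In Python, from station import bot gives the robot as it stands. The module is installed in compiled form; this text tells all that it offers.
- The arm moves only by the shell command python3 -m jog 'ROWS' [OPENING] [FORCE]. ROWS is JSON, a list of rows, each a list of 4 numbers: the shift along the tool's x, y, z in cm, then the turn about the tool's z in rad. In form: [[x, y, z, spin], ...]. A call has 1 to 20 rows; each row is the pose to reach, as a shift and turn from the pose commanded when the call began, along the tool's axes at that moment; what a row does not reach only later rows make up. A row lasts 1/12 s, in which the tool goes at most 41.7 mm and 7.16 degrees, less where a joint would pass 70% of its speed; a pose out of reach is approached as far as the arm can. A call with a gripper value outside its range is refused whole. OPENING is the closure, from -1 (fully open) to 1 (shut), set as the call begins (- or left out, the last holds). The fingers move at their own pace and stop on an object; FORCE is the grip in N (left out, the last holds). Time passes only in rows, so rows that repeat a pose let the fingers close. It gives the time, the measured TCP pose, the force, the opening and the grip force at its end, in the units of the state.
- bot.get_obs(): the state, without advancing time (a new reading comes with each control period).
- bot.read_camera(name): name is "scene" or "side" or "wrist"; returns a dict with "pixels" (480x640x3 uint8, red, green, blue), "depth" (480x640 float32, m along the optical axis (not along the pixel's ray), 0 where there is no reading), "fovy" (degrees; the focal length in pixels is half the picture's height over the tangent of half this angle, whatever the lens; pixels are square), "cx", "cy" (the principal point, pixels), "distortion" ([k1, k2, p1, p2, k3] as OpenCV has them; the pictures are not rectified), "pose" (4x4, takes a point from camera to world coordinates). Camera axes: x right, y down, z forward; pixel columns grow to the right and rows downward; lengths in m; the calibration is good to about 2 mm. A picture is of the moment at which its call begins.
- bot.hand_in(): hands the job in; it is judged then, once.
The state is a dict: "t": time; "q": joint angles; "joint_vel": joint speeds; "joint_torque": joint torques, N m; "eef_pos": TCP position; "tool_rot": TCP orientation; "contact_force": force on the tool from outside, world axes, zero at the start; "torque": the same for the moment, N m; "gripper_width": opening from 0.0 (shut) to 1.0 (fully open); "grasp_force": force on a finger pad.
Only numpy, scipy, OpenCV 4.12 (cv2) and the standard library are available. Lean on these libraries where they do the work, as an engineer would, in place of code of your own. Each camera call takes 0.05 s, during which the arm holds its last target. There are 200 camera calls.

### The job

Load the blade cartridge into the bench slicer: set it flat on the open bed, bevelled nose towards the housing, and slide it under the overhang until the nose has met the sprung back stop inside and pressed it in by about 3 mm. Push gently and never drive the stop solid; leave the cartridge seated there, flat, let go of it, and do not disturb the other things on the worktop.

Things in the scene. Friction and masses are not known exactly. Their poses are not given: they have to be found in the camera images.
- cartridge: Loose blade cartridge, 0.22 kg: grey plate 130 (x) x 70 (y) x 12 (z) mm, steel teeth on top. Origin: centre of its underside; x to the nose, z up. Nose tip x=+65, corners rounded 6 mm, top bevelled over the last 18 mm to 6 mm thick. Black grip fin 30 (x) x 12 (y) mm at x=-30, y=0, top z=44, its foot 42 x 24 mm to z=14. Pushed by the fin its back may lift and jam: hold it down.
- slicer_base: Fixed bench slicer base: aluminium bed 230 (x) x 110 (y) mm, top at z=22, steel housing over its far part. Origin: centre of the footprint at worktop height; x: the way the cartridge slides in, its own x along it. Bed open from x=-115 to the mouth at x=25; flared guides (11 mm high, 95 mm apart at the open ends) from x=4 to 27. Housing to x=115, top z=57, cap on it to z=64.
- mouth (a point): Middle of the housing's mouth at the bed's surface (x=25, y=0, z=22 mm in the base's frame). The mouth is 15 mm high and 74 mm wide, 2 mm free on either side of the cartridge; walls inside are 74 mm apart too.
- hold_down: Cross bar in the housing, 17 mm behind the mouth, sprung downward; origin on its axis. At rest it hangs 9 mm over the bed; the cartridge's bevel must lift it 3 mm, and it then presses on the plate with about 7 N. Lifting it takes a push of up to about 20 N, sliding on beneath it a steady 8 to 16 N, varying with friction, and the plate stays where it is left.
- back_stop: Back stop inside the housing; origin at its fixed foot on the bed, x=103 mm in the base's frame. It carries a sprung steel plate that meets the nose: 8 mm travel, 4 N at first touch, 0.5 N more per mm, 8 N when solid. The last user clamped it with the free plate anywhere from 44 to 61 mm behind the mouth: unknown, unseen, to be felt. Seated: the nose holds it pressed in 1 to 5 mm (4.5 to 6.5 N).
- squeeze_bottle: Bystander: white squeeze bottle with a pointed cap, 63 mm across, 218 mm high; origin under its centre.
- spice_jar: Bystander: spice jar with a white cap, 47 mm across, 98 mm high; origin under its centre.
- kitchen_timer: Bystander: white wind-up timer with a round dial on its front, 62 x 66 x 66 mm; origin under its centre.
- peeler_1: Bystander: peeler with a yellow handle, 170 mm long; origin under its centre.

How it is judged:
On the way:
1. the cartridge lies flat on the open bed, nose towards the housing, not yet at the back stop (x of cartridge in the frame of slicer_base between -0.09 and 0 m and z of cartridge in the frame of slicer_base between 0.019 and 0.026 m and y of cartridge in the frame of slicer_base between -0.012 and 0.012 m and horizontal distance between mouth and cartridge below 0.125 m), for 0.05 s.
At the end, for the whole second after the job is handed in: The cartridge lies flat and at rest on the bed, nose first under the housing, within 4 mm and 0.07 rad of the base's centre line (tilt under 0.05 rad), its nose holding the back stop's sprung plate pressed in by about 1 to 5 mm (4.4 to 6.6 N); released (y of cartridge in the frame of slicer_base between -0.004 and 0.004 m and z of cartridge in the frame of slicer_base between 0.019 and 0.025 m and angle between the x axis of cartridge and the x axis of slicer_base, either way round below 0.07 rad and angle between cartridge's own z axis and vertical below 0.05 rad and x of cartridge in the frame of slicer_base between 0.003 and 0.028 m and contact force between cartridge and back_stop between 4.4 and 6.6 N and linear speed of cartridge below 0.01 m/s and angular speed of cartridge below 0.1 rad/s); the robot touches nothing.
It fails at once if the back stop's plate is driven solid (pushed with more than 9 N) (contact force between cartridge and back_stop above 9 N).
It fails at once if the cartridge is forced against the slicer base with more than 40 N (contact force between cartridge and slicer_base above 40 N).
It fails at once if a bystander is moved by more than 30 mm (distance of any of squeeze_bottle, spice_jar, kitchen_timer, peeler_1 from where it was at the start of the episode above 0.03 m).
It also fails if it takes over 64 s, if anything falls off the work surface, if the arm or the gripper's body presses on something with over 40 N, if the wrist force passes 120 N, or if a joint passes its speed limit or range.

## Working session

There is one attempt and no reset: what is moved stays moved. The work goes in short steps, Python scripts to look and compute and a shell command to move; the robot and the scene stay as the last step left them, time stands still between calls to the robot, and variables do not carry over. Pictures are saved under pics/ and viewed, at most 10 in all, crops included, and the job is handed in when it is done.

```bash
mkdir -p pics
cat > h.py <<'E'
import numpy as np, cv2, pickle
from station import bot
def grab(n):
    d=bot.read_camera(n); pickle.dump(d,open(f'pics/{n}.pkl','wb')); return d
def load(n): return pickle.load(open(f'pics/{n}.pkl','rb'))
def K(d):
    f=240/np.tan(np.radians(d['fovy'])/2); return np.array([[f,0,d['cx']],[0,f,d['cy']],[0,0,1]])
def world(d,uv,z=None):
    """pixels -> world; by depth, or on the plane of height z"""
    uv=np.array(uv,float).reshape(-1,2)
    n=cv2.undistortPoints(uv[:,None],K(d),np.array(d['distortion'],float))[:,0]
    r=np.c_[n,np.ones(len(n))]; P=np.array(d['pose'])
    if z is None:
        s=d['depth'][uv[:,1].round().astype(int),uv[:,0].round().astype(int)]
    else: s=(z-P[2,3])/(r@P[:3,:3].T)[:,2]
    return (r*s[:,None])@P[:3,:3].T+P[:3,3]
def save(d,name,box=None,k=1):
    im=d['pixels'][:,:,::-1]
    if box: im=im[box[1]:box[3],box[0]:box[2]]
    cv2.imwrite('pics/'+name,cv2.resize(im,None,fx=k,fy=k,interpolation=cv2.INTER_CUBIC))
def cloud(d):
    v,u=np.mgrid[0:480,0:640]; return world(d,np.c_[u.ravel(),v.ravel()]).reshape(480,640,3)
E
python3 - <<'E'
from h import *
for n in('scene','side','wrist'):
    d=grab(n); save(d,n+'0.png'); print(n,np.array(d['pose']).round(3).tolist(),d['fovy'])
print({k:np.round(v,3) for k,v in bot.get_obs().items()})
E
```

```text
scene [[0.64, -0.587, 0.495, 0.149], [-0.768, -0.5, 0.4, -0.121], [0.012, -0.637, -0.771, 0.714], [0.0, 0.0, 0.0, 1.0]] 53.57219580172801
side [[-0.912, -0.219, 0.346, 0.296], [-0.409, 0.454, -0.792, 0.904], [0.016, -0.864, -0.503, 0.471], [0.0, 0.0, 0.0, 1.0]] 43.44042332910018
wrist [[0.373, 0.881, 0.291, 0.177], [0.928, -0.354, -0.12, 0.657], [-0.003, 0.314, -0.949, 0.374], [0.0, 0.0, 0.0, 1.0]] 64.56711890186837
{'t': np.float64(0.15), 'q': array([-1.296,  0.478,  0.022,  1.556, -0.012,  1.109, -0.083]), 'joint_vel': array([ 0.   , -0.003, -0.001, -0.003, -0.002,  0.   , -0.002]), 'joint_torque': array([ 2.0000e-03, -5.9693e+01,  1.6100e+00, -2.8149e+01,  1.3000e-02,
        7.0000e-03, -0.0000e+00]), 'eef_pos': array([0.252, 0.626, 0.231]), 'tool_rot': array([-0.   ,  0.19 ,  0.982, -0.001]), 'contact_force': array([-0.871,  0.576, -0.639]), 'torque': array([ 0.009, -0.009, -0.022]), 'grasp_force': np.float64(0.0), 'gripper_width': np.float64(1.0)}
```

View pics/scene0.png

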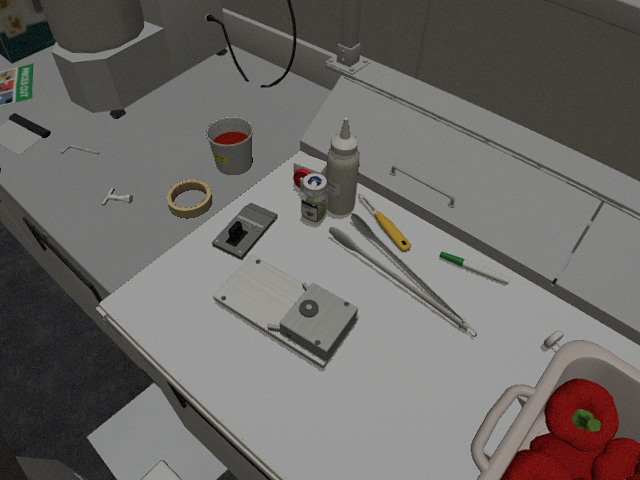

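View pics/side0.png

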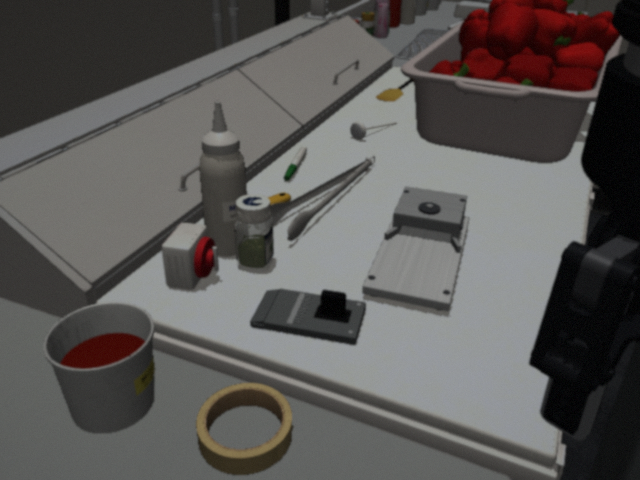

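The scene view shows the cartridge at about (245,230) with its fin at (236,232) and the nose up-right. The base bed is at about (258,290), and the housing at (318,315) is at its lower-right end. The side view agrees: cartridge at (310,315), nose to the left, fin at (333,305).

Run:
```python
from h import *
def fit(P,box,lo,hi,n):
    x0,y0,x1,y1=box; Q=P[y0:y1,x0:x1].reshape(-1,3); Q=Q[(Q[:,2]>lo)&(Q[:,2]<hi)]
    if len(Q)<20: print(n,len(Q)); return
    (c,s,a)=cv2.minAreaRect((Q[:,:2]*1000).astype(np.float32)); print(n,len(Q),np.round(c,1),np.round(s,1),round(a,1),'z',np.percentile(Q[:,2],[5,50,95]).round(4))
S=load('scene');P=cloud(S)
fit(P,(205,195,285,265),.008,.018,'cart plate'); fit(P,(205,195,285,265),.036,.05,'fin')
fit(P,(205,250,365,370),.016,.028,'bed'); fit(P,(205,250,365,370),.052,.060,'housing');fit(P,(205,250,365,370),.061,.07,'cap')
D=load('side');P=cloud(D)
fit(P,(245,280,372,345),.008,.018,'cart plate'); fit(P,(245,280,372,345),.036,.05,'fin')
fit(P,(360,185,475,308),.016,.028,'bed'); fit(P,(360,185,475,308),.052,.060,'housing')
for n,d,b in(('jar',S,(300,190,330,220)),):pass
print('table z',world(S,[[200,330],[400,300]]).round(4).tolist())
print('jar top,bottle tip,timer',world(S,[[314,183],[345,135],[301,178]]).round(3).tolist())
a=S['pixels'][190:370,200:370,::-1]; b=D['pixels'][180:350,240:480,::-1]
cv2.imwrite('pics/c1.png',cv2.resize(a,None,fx=3.3,fy=3.3,interpolation=2)); cv2.imwrite('pics/c2.png',cv2.resize(b,None,fx=3.3,fy=3.3,interpolation=2))
```

```text
cart plate 1502 [535.3 370.9] [129.1  72. ] 10.6 z [0.0092 0.0115 0.014 ]
fin 103 [506.9 364.7] [29.6 12.6] 5.9 z [0.0369 0.0424 0.045 ]
bed 4448 [509.4 194.2] [232.3 231.4] 6.1 z [0.019  0.0214 0.0238]
housing 2718 [456.7 118. ] [95.1 91.6] 6.6 z [0.0542 0.0564 0.0587]
cap 94 [454.1 137.5] [29.2 29.6] 57.5 z [0.061  0.0617 0.0641]
cart plate 3540 [536.3 362.4] [131.3  94.8] 10.1 z [0.0093 0.0126 0.0149]
fin 271 [507.4 368.3] [29.6 14.8] 10.1 z [0.0367 0.0429 0.0454]
bed 5852 [449.3 190.1] [110.7 234.2] 6.1 z [0.0205 0.0226 0.024 ]
housing 1849 [456.7 119.9] [94.7 95.2] 6.2 z [0.0543 0.0573 0.0587]
table z [[0.329, 0.273, 0.0008], [0.5987, 0.0478, 0.0007]]
jar top,bottle tip,timer [[0.649, 0.29, 0.098], [0.707, 0.268, 0.187], [0.681, 0.351, 0.052]]
```

View pics/c1.png

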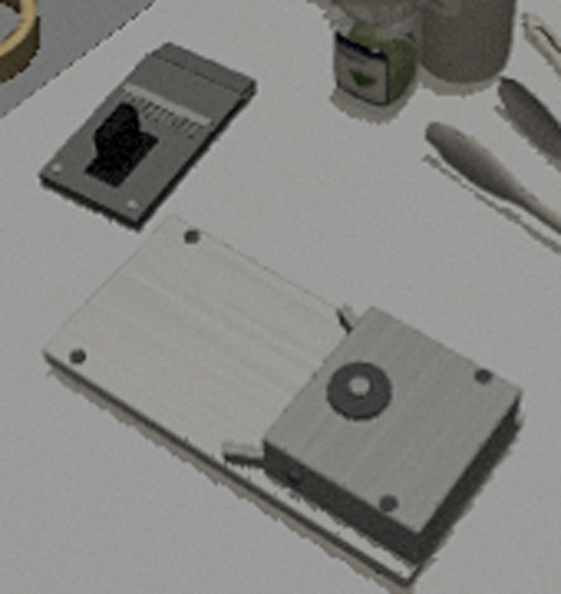

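View pics/c2.png

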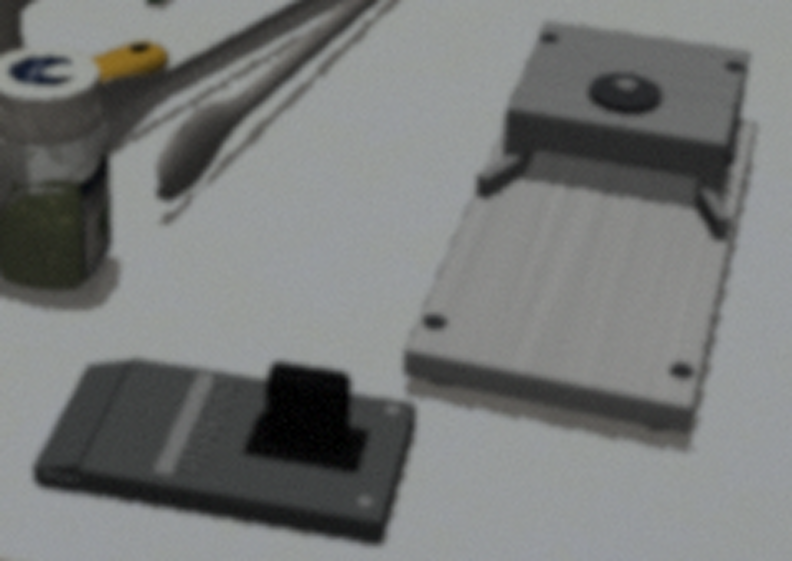

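The enlarged crops confirm the layout. The cartridge's nose bevel points to +x in the world, at about 10° yaw, and the fin is at its rear. The base's open bed faces +y and its housing faces -y. The measured sizes and heights agree with those given. My estimates are a base origin of about (449,189.5) mm, base x at -83.8°, and the fin at about (507,366) mm.

```bash
python3 -m jog '[[-33.3,-14.6,0,-0.562],[-33.3,-14.6,0,-0.562],[-33.3,-14.6,0,-0.562],[-33.3,-14.6,0,-0.562],[-33.3,-14.6,0,-0.562],[-33.3,-14.6,0,-0.562],[-33.3,-14.6,0,-0.562],[-33.3,-14.6,0,-0.562],[-33.3,-14.6,0,-0.562],[-33.3,-14.6,0,-0.562],[-33.3,-14.6,0,-0.562],[-33.3,-14.6,10,-0.562],[-33.3,-14.6,10,-0.562],[-33.3,-14.6,10,-0.562],[-33.3,-14.6,10,-0.562],[-33.3,-14.6,10,-0.562]]' -1 60
python3 - <<'E'
from h import *
d=grab('wrist'); save(d,'w1.png'); o=bot.get_obs(); print(np.round(o['eef_pos'],4),np.round(o['tool_rot'],4),o['q'].round(2),o['contact_force'].round(2))
P=cloud(d).reshape(-1,3)
def m(Q,n): 
    if len(Q)<20: return print(n,len(Q))
    c,s,a=cv2.minAreaRect((Q[:,:2]*1000).astype(np.float32)); print(n,len(Q),np.round(c,1),np.round(s,1),round(a,1),np.median(Q[:,2]).round(4))
near=(np.hypot(P[:,0]-.52,P[:,1]-.368)<.1)
m(P[near&(P[:,2]>.008)&(P[:,2]<.018)],'plate')
near=(np.hypot(P[:,0]-.507,P[:,1]-.366)<.03)
m(P[near&(P[:,2]>.038)&(P[:,2]<.049)],'fin')
E
```

```text
t: 1.48
eef_pos: [0.5049, 0.3676, 0.1307]
tool_rot: [-0.001, -0.091, 0.996, -0.0]
contact_force: [-0.3, 1.0, 0.2]
gripper_width: 1.0
grasp_force: 0.0
[0.5062 0.3681 0.1323] [ 3.000e-04 -9.030e-02  9.959e-01  6.000e-04] [-0.73  0.5  -0.    1.77  0.    0.87  1.02] [ 0.68 -0.16  0.4 ]
plate 13815 [518.9 359.4] [168.2  90. ] 10.3 0.0131
fin 820 [506.3 367.4] [29.9 11.8] 10.1 0.0446
```

View pics/w1.png

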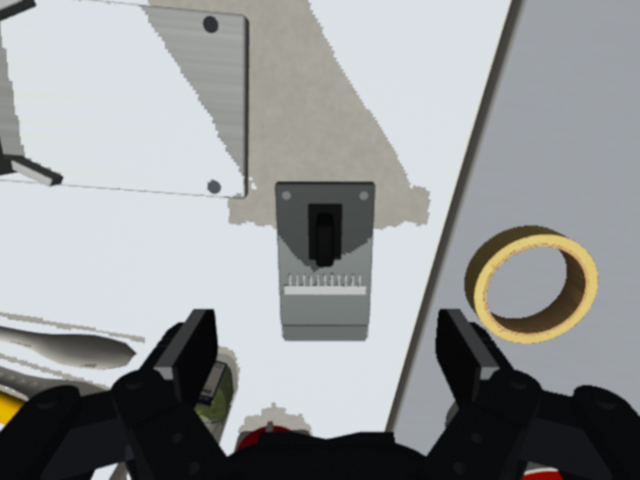

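The wrist view shows the fin centred under the gripper at about (324,232). The fin measures (506.3,367.4) mm at yaw 10.1°, and the tool is lined up with it. I'll go down and grip.

```bash
python3 -m jog '[[0,0,4,0],[0,0,8,0],[0,0,10,0],[0,0,11.1,0],[0,0,11.1,0],[0,0,11.1,0],[0,0,11.1,0]]' -1 80; python3 -m jog '[[0,0,0,0],[0,0,0,0],[0,0,0,0],[0,0,0,0],[0,0,0,0],[0,0,0,0],[0,0,0,0],[0,0,0,0],[0,0,0,0]]' 1 80
```

```text
t: 2.12
eef_pos: [0.5081, 0.3678, 0.0228]
tool_rot: [0.002, -0.089, 0.996, 0.001]
contact_force: [0.9, 0.3, 0.7]
gripper_width: 1.002
grasp_force: 0.0
t: 2.87
eef_pos: [0.5066, 0.3665, 0.0206]
tool_rot: [0.0, -0.089, 0.996, 0.0]
contact_force: [-1.6, -0.5, 5.8]
gripper_width: 0.121
grasp_force: 79.5
```

```bash
python3 -m jog '[[0,0,-3,0],[0,0,-6,0],[2,-1.6,-8,0.125],[4,-3.2,-8,0.25],[6,-4.8,-8,0.375],[8.1,-6.4,-8,0.5],[8.1,-6.4,-8,0.625],[8.1,-6.4,-8,0.75],[8.1,-6.4,-8,0.875],[8.1,-6.4,-8,1],[8.1,-6.4,-8,1.125],[8.1,-6.4,-8,1.25],[8.1,-6.4,-8,1.375],[8.1,-6.4,-8,1.5],[8.1,-6.4,-8,1.642],[8.1,-6.4,-8,1.642],[8.1,-6.4,-8,1.642],[8.1,-6.4,-8,1.642],[8.1,-6.4,-8,1.642]]'
python3 - <<'E'
from h import *
d=grab('wrist'); s=grab('scene'); si=grab('side')
im=np.hstack([d['pixels'][:,:,::-1],s['pixels'][:,:,::-1]]);
cv2.imwrite('pics/w2.png',d['pixels'][:,:,::-1]); o=bot.get_obs(); print(np.round(o['eef_pos'],4),np.round(o['tool_rot'],4),o['q'].round(2),o['contact_force'].round(2))
E
```

```text
t: 4.45
eef_pos: [0.4381, 0.2889, 0.1002]
tool_rot: [-0.0, 0.667, 0.745, -0.0]
contact_force: [0.1, 0.0, -1.8]
gripper_width: 0.121
grasp_force: 78.7
[0.4382 0.2888 0.1003] [-1.000e-04  6.676e-01  7.445e-01  0.000e+00] [-1.02  0.43  0.4   2.05 -0.25  0.71 -0.35] [-1.13 -0.34 -2.02]
```

View pics/w2.png

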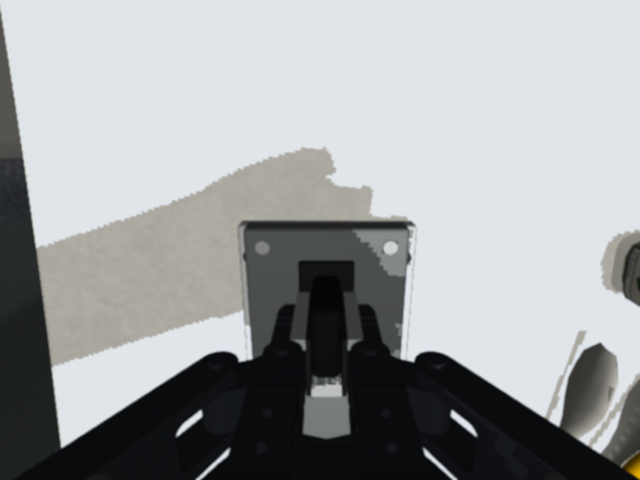

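The wrist view shows the cartridge gripped squarely, with its tail edge at row 222 and columns 243–412. The housing is out of this view, so I'll compare cartridge and base in the scene and side depth.

Run:
```python
from h import *
t=np.radians(-83.8); ux=np.array([np.cos(t),np.sin(t)]); uy=np.array([-ux[1],ux[0]]); O=np.array([.449,.1895])
for n in('scene','side','wrist'):
    d=load(n); P=cloud(d).reshape(-1,3); L=np.c_[(P[:,:2]-O)@ux,(P[:,:2]-O)@uy,P[:,2]]*1000
    def edges(sel,n2,x0,x1,step=10):
        Q=L[sel]; r=[]
        for x in np.arange(x0,x1,step):
            q=Q[(Q[:,0]>=x)&(Q[:,0]<x+step),1]
            if len(q)>15: r.append((int(x),q.min().round(1),q.max().round(1),len(q)))
        print(n,n2,'x',(np.percentile(Q[:,0],[.5,99.5]).round(1) if len(Q) else ''),r)
    z=L[:,2]; inb=(abs(L[:,1])<75)
    edges(inb&(z>88)&(z<96)&(L[:,0]>-160)&(L[:,0]<20),'cart',-140,10,20)
    edges(inb&(z>53)&(z<60)&(L[:,0]>10)&(L[:,0]<130),'housing',20,120,20)
    edges(inb&(z>18)&(z<26)&(L[:,0]>-130)&(L[:,0]<25),'bed',-120,20,20)
save(load('side'),'s2.png');
```

```text
scene cart x [-131.6  -10.1] [(-140, np.float64(-36.5), np.float64(-7.1), 114), (-120, np.float64(-36.5), np.float64(34.2), 167), (-100, np.float64(-35.6), np.float64(34.7), 327), (-80, np.float64(-36.1), np.float64(35.3), 423), (-60, np.float64(-35.5), np.float64(35.6), 443), (-40, np.float64(-35.8), np.float64(34.3), 449), (-20, np.float64(-33.2), np.float64(33.2), 188)]
scene housing x [ 27.5 116.6] [(20, np.float64(-46.9), np.float64(47.1), 361), (40, np.float64(-46.7), np.float64(47.3), 493), (60, np.float64(-47.4), np.float64(46.5), 617), (80, np.float64(-47.0), np.float64(47.1), 659), (100, np.float64(-47.3), np.float64(46.0), 573)]
scene bed x [-112.4   22.2] [(-120, np.float64(-55.2), np.float64(-6.9), 174), (-100, np.float64(-55.0), np.float64(-7.9), 266), (-80, np.float64(-55.2), np.float64(-6.7), 265), (-60, np.float64(-55.7), np.float64(-7.8), 278), (-40, np.float64(-55.0), np.float64(54.9), 435), (-20, np.float64(-54.8), np.float64(54.8), 626), (0, np.float64(-54.9), np.float64(53.0), 420)]
side cart x [-135.8  -14.1] [(-140, np.float64(-34.2), np.float64(35.1), 574), (
[... 863 characters left out ...]
np.float64(-28.1), 162), (0, np.float64(-55.1), np.float64(-28.1), 129)]
wrist cart x [-134.5  -25.8] [(-140, np.float64(-35.9), np.float64(34.4), 5869), (-120, np.float64(-36.0), np.float64(34.6), 5500), (-100, np.float64(-35.9), np.float64(34.5), 2055), (-80, np.float64(-35.6), np.float64(34.7), 449), (-60, np.float64(-11.2), np.float64(10.4), 1212), (-40, np.float64(-12.5), np.float64(11.7), 1144)]
wrist housing x  []
wrist bed x [-114.8  -19.5] [(-120, np.float64(-55.5), np.float64(54.7), 343), (-100, np.float64(-55.5), np.float64(54.9), 363), (-80, np.float64(-55.5), np.float64(54.9), 341), (-60, np.float64(-55.7), np.float64(54.9), 317), (-40, np.float64(-55.6), np.float64(54.8), 298)]
```

View pics/s2.png

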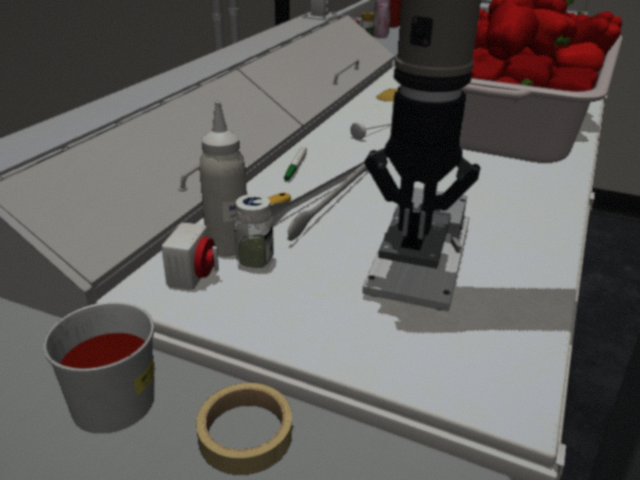

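The side view shows the cartridge over the open bed, nose to the housing. In the base frame it is centred within 0.5 mm and aligned, with its tail at x ≈ -135 mm. I'll lower it.

```bash
python3 -m jog '[[0,0,3,0],[0,0,4.5,0],[0,0,5.3,0],[0,0,5.5,0],[0,0,5.6,0],[0,0,5.6,0],[0,0,5.6,0],[0,0,5.6,0]]'; python3 -m jog '[[0,0,0.1,0],[0,0,0.1,0],[0,0,0.1,0]]';  python3 -m jog '[[0,0,0.1,0],[0,0,0.1,0],[0,0,0.1,0]]'
```

```text
t: 5.27
eef_pos: [0.4387, 0.2893, 0.0451]
tool_rot: [0.0, 0.668, 0.744, 0.001]
contact_force: [0.2, -0.3, -3.1]
gripper_width: 0.126
grasp_force: 78.5
t: 5.52
eef_pos: [0.4382, 0.2891, 0.0435]
tool_rot: [-0.0, 0.668, 0.744, 0.0]
contact_force: [0.0, -0.3, -1.8]
gripper_width: 0.125
grasp_force: 78.5
t: 5.77
eef_pos: [0.4383, 0.2891, 0.0426]
tool_rot: [-0.0, 0.668, 0.744, 0.0]
contact_force: [-0.9, -0.7, 3.0]
gripper_width: 0.119
grasp_force: 79.3
```

```bash
python3 -m jog '[[0,0,0.05,0],[0,0,0.05,0],[0,0,0.05,0]]'
```

```text
t: 6.02
eef_pos: [0.4383, 0.2891, 0.0425]
tool_rot: [-0.0, 0.668, 0.744, 0.0]
contact_force: [-2.7, -1.9, 9.7]
gripper_width: 0.122
grasp_force: 80.4
```

```bash
python3 -m jog '[[-0.5,0,0,0],[-1,0,0,0],[-1.5,0,0,0],[-2,0,0,0],[-2.5,0,0,0],[-3,0,0,0],[-3,0,0,0]]'; python3 -m jog '[[-0.4,0,0,0],[-0.8,0,0,0],[-1.2,0,0,0],[-1.6,0,0,0],[-1.6,0,0,0]]'
```

```text
t: 6.6
eef_pos: [0.4425, 0.2593, 0.0426]
tool_rot: [0.0, 0.668, 0.744, 0.001]
contact_force: [0.1, 1.1, 7.5]
gripper_width: 0.121
grasp_force: 80.0
t: 7.02
eef_pos: [0.4442, 0.2437, 0.0426]
tool_rot: [0.0, 0.668, 0.744, 0.001]
contact_force: [0.0, 2.0, 7.3]
gripper_width: 0.125
grasp_force: 80.0
```

```bash
cat > m.py <<'E'
from h import *
t=np.radians(-83.8); ux=np.array([np.cos(t),np.sin(t)]); uy=np.array([-ux[1],ux[0]]); O=np.array([.449,.1895])
R=[]
for i in range(6):
    bot.read_camera('wrist'); o=bot.get_obs(); p=o['eef_pos']; f=o['contact_force']
    R.append([*(1000*np.array([(p[:2]-O)@ux,(p[:2]-O)@uy,p[2]])),f[:2]@ux,f[:2]@uy,f[2]])
print('t',round(o['t'],2),'fin x,y,z mm; F x,y,z',np.mean(R,0).round(2),'sd',np.std(R,0).round(2))
E
python3 m.py
python3 - <<'E'
from h import *
t=np.radians(-83.8); ux=np.array([np.cos(t),np.sin(t)]); uy=np.array([-ux[1],ux[0]]); O=np.array([.449,.1895])
for n in('scene','side','wrist'):
    d=grab(n); P=cloud(d).reshape(-1,3); L=np.c_[(P[:,:2]-O)@ux,(P[:,:2]-O)@uy,P[:,2]]*1000
    for x in range(-90,20,15):
        q=L[(L[:,0]>x)&(L[:,0]<x+15)&(L[:,2]>31)&(L[:,2]<37)&(abs(L[:,1])<40),1]
        if len(q)>15: print(n,x,q.min().round(1),q.max().round(1),len(q))
E
```

```text
t 7.32 fin x,y,z mm; F x,y,z [-54.39   1.1   42.55  -1.31  -0.19   7.7 ] sd [0.01 0.01 0.01 0.5  0.49 0.42]
scene -90 -35.1 -12.8 75
scene -75 -34.6 -9.5 99
scene -60 -34.5 36.3 162
scene -45 -35.4 35.7 281
scene -30 -34.9 36.7 297
scene -15 -35.6 36.3 317
scene 0 -34.6 35.9 303
scene 15 -34.2 36.1 76
side -90 -34.3 36.2 439
side -75 -34.2 36.5 314
side -60 -34.2 36.3 233
side -45 -34.4 36.4 179
side -30 -34.3 35.8 133
side -15 -34.3 36.2 122
side 0 -34.2 36.4 114
side 15 -39.9 39.6 106
wrist -90 -34.6 35.9 5478
wrist -75 -34.8 35.9 3933
wrist -60 -34.8 35.8 2258
wrist -45 -34.5 35.8 1168
wrist -30 -34.6 35.4 171
wrist -15 -10.0 11.3 797
wrist 0 -10.9 12.2 1139
wrist 15 -11.4 12.7 410
```

```bash
python3 -m jog '[[-0.2,-0.05,0,0],[-0.4,-0.09,0.02,0],[-0.6,-0.09,0.02,0],[-0.8,-0.09,0.02,0],[-0.8,-0.09,0.02,0]]'|grep -E 'force'; python3 m.py;  python3 -m jog '[[-0.15,0,0,0],[-0.3,0,0,0],[-0.45,0,0,0],[-0.6,0,0,0],[-0.6,0,0,0]]'|grep -E 'force'; python3 m.py
```

```text
contact_force: [0.7, 4.0, 8.3]
grasp_force: 80.1
t 8.18 fin x,y,z mm; F x,y,z [-47.38   0.53  42.55  -3.46   0.2    7.51] sd [0.02 0.01 0.   0.69 0.58 0.52]
contact_force: [-0.1, 11.0, 4.5]
grasp_force: 79.7
t 8.9 fin x,y,z mm; F x,y,z [-44.09   0.55  42.61 -10.57   0.18   4.87] sd [0.02 0.02 0.01 0.32 0.56 0.36]
```

```bash
sed -i 's/range(6)/range(3)/' m.py; python3 -m jog '[[0,-0.05,0.05,0],[-0.15,-0.05,0.05,0],[-0.3,-0.05,0.05,0],[-0.3,-0.05,0.05,0]]'|grep -E 'force'; python3 m.py;  python3 -m jog '[[-0.15,0,0,0],[-0.3,0,0,0],[-0.3,0,0,0]]'|grep -E 'force'; python3 m.py; python3 -m jog '[[-0.15,0,0,0],[-0.3,0,0,0],[-0.3,0,0,0]]'|grep -E 'force'; python3 m.py
```

```text
contact_force: [0.0, 14.1, 7.3]
grasp_force: 80.0
t 9.38 fin x,y,z mm; F x,y,z [-42.33   0.72  42.6  -13.54   0.11   7.36] sd [0.01 0.   0.01 0.4  0.23 0.34]
contact_force: [-1.8, 15.5, 7.6]
grasp_force: 80.0
t 9.78 fin x,y,z mm; F x,y,z [-39.88   0.84  42.64 -14.66   0.52   7.64] sd [0.01 0.   0.01 0.54 0.44 0.27]
contact_force: [-2.4, 15.7, 6.7]
grasp_force: 79.9
t 10.18 fin x,y,z mm; F x,y,z [-37.33   0.93  42.68 -16.22   0.52   7.23] sd [0.   0.01 0.01 0.28 0.29 0.22]
```

```bash
python3 -m jog '[[-0.15,-0.05,0,0],[-0.3,-0.1,0.02,0],[-0.3,-0.1,0.02,0]]'|grep -E 'force'; python3 m.py;  python3 -m jog '[[-0.1,0,0,0],[-0.2,0,0,0],[-0.2,0,0,0]]'|grep -E 'force'; python3 m.py; python3 -m jog '[[-0.1,0,0,0],[-0.2,0,0,0],[-0.2,0,0,0]]'|grep -E 'force'; python3 m.py
```

```text
contact_force: [-0.7, 13.6, 7.4]
grasp_force: 80.1
t 10.58 fin x,y,z mm; F x,y,z [-33.49   0.62  42.6  -14.11   2.04   7.03] sd [0.01 0.01 0.01 0.4  0.09 0.2 ]
contact_force: [1.4, 14.4, 6.8]
grasp_force: 80.1
t 10.98 fin x,y,z mm; F x,y,z [-31.47   0.57  42.59 -14.67   2.19   7.78] sd [0.   0.01 0.01 0.22 0.63 0.17]
contact_force: [-0.9, 14.7, 7.5]
grasp_force: 80.1
t 11.38 fin x,y,z mm; F x,y,z [-29.47   0.51  42.58 -13.99   1.97   7.05] sd [0.01 0.02 0.01 0.1  0.13 0.34]
```

```bash
python3 -m jog '[[-0.1,0.03,0,0],[-0.2,0.03,0,0],[-0.2,0.03,0,0]]'>/dev/null; python3 m.py; for i in 1; do python3 -m jog '[[-0.1,0,0,0],[-0.1,0,0,0]]'>/dev/null; python3 m.py; python3 -m jog '[[-0.1,0,0,0],[-0.1,0,0,0]]'>/dev/null; python3 m.py; done
```

```text
t 11.78 fin x,y,z mm; F x,y,z [-27.59   0.58  42.57 -13.9    0.69   8.88] sd [0.02 0.02 0.01 0.08 0.11 0.33]
t 12.1 fin x,y,z mm; F x,y,z [-26.62   0.57  42.55 -14.59   0.72   8.58] sd [0.02 0.01 0.01 0.6  0.19 0.29]
t 12.42 fin x,y,z mm; F x,y,z [-25.64   0.59  42.57 -14.47   0.79   8.77] sd [0.   0.   0.01 0.09 0.26 0.41]
```

```bash
python3 -m jog '[[-0.1,0,0,0],[-0.1,0,0,0]]'>/dev/null; python3 m.py; python3 -m jog '[[-0.1,0,0,0],[-0.1,0,0,0]]'>/dev/null; python3 m.py;  python3 -m jog '[[-0.1,0,0,0],[-0.1,0,0,0]]'>/dev/null; python3 m.py
```

```text
t 12.73 fin x,y,z mm; F x,y,z [-24.98   0.6   42.57 -15.39   1.07   8.17] sd [0.01 0.   0.   0.64 0.3  0.52]
t 13.05 fin x,y,z mm; F x,y,z [-24.59   0.63  42.6  -16.97   1.09   7.95] sd [0.01 0.01 0.01 0.32 0.26 0.27]
t 13.37 fin x,y,z mm; F x,y,z [-23.9    0.64  42.62 -17.19   0.7    6.91] sd [0.01 0.   0.01 0.53 0.49 0.14]
```

```bash
python3 -m jog '[[-0.05,0,0,0],[-0.05,0,0,0]]'>/dev/null; python3 m.py; python3 -m jog '[[-0.05,0,0,0],[-0.05,0,0,0]]'>/dev/null; python3 m.py
```

```text
t 13.68 fin x,y,z mm; F x,y,z [-23.6    0.65  42.64 -18.44   1.16   7.33] sd [0.01 0.01 0.   0.35 0.21 0.12]
t 14.0 fin x,y,z mm; F x,y,z [-23.17   0.66  42.65 -18.92   0.39   7.84] sd [0.01 0.   0.01 0.21 0.51 0.2 ]
```

```bash
python3 -m jog '[[-0.05,0,0,0],[-0.05,0,0,0]]'>/dev/null; python3 m.py; python3 -m jog '[[-0.05,0,0,0],[-0.05,0,0,0]]'>/dev/null; python3 m.py
```

```text
t 14.32 fin x,y,z mm; F x,y,z [-22.74   0.66  42.65 -19.1    0.66   7.61] sd [0.03 0.01 0.01 0.23 0.25 0.61]
t 14.63 fin x,y,z mm; F x,y,z [-22.3    0.65  42.65 -19.43   0.54   7.12] sd [0.01 0.02 0.01 0.22 0.43 0.25]
```

```bash
python3 -m jog '[[-0.05,0,0,0],[-0.05,0,0,0]]'>/dev/null; python3 m.py; python3 -m jog '[[0.2,0,-0.03,0],[0.2,0,-0.03,0]]'>/dev/null; python3 m.py; python3 -m jog '[[0.15,0,0,0],[0.15,0,0,0]]'>/dev/null; python3 m.py
```

```text
t 14.95 fin x,y,z mm; F x,y,z [-21.86   0.65  42.65 -19.74   0.95   7.66] sd [0.01 0.01 0.   0.87 0.2  0.39]
t 15.27 fin x,y,z mm; F x,y,z [-21.9    0.58  42.62 -14.49   2.08   5.59] sd [0.02 0.   0.01 0.55 0.3  0.5 ]
t 15.58 fin x,y,z mm; F x,y,z [-21.95   0.58  42.56 -10.45   2.53   5.93] sd [0.01 0.01 0.01 0.58 0.52 0.15]
```

```bash
python3 -m jog '[[0.12,0.02,0,0],[0.12,0.02,0,0],[0.12,0.02,0,0]]'; python3 m.py; python3 -m jog '[[0,0,0,0],[0,0,0,0],[0,0,0,0],[0,0,0,0],[0,0,0,0],[0,0,0,0],[0,0,0,0],[0,0,0,0]]' -1 20; python3 m.py; python3 -m jog '[[0,0,-1,0],[0,0,-3,0],[0,0,-6,0],[0,0,-9,0],[0,0,-12,0],[0,0,-12,0],[5,0,-14,0],[8,0,-14,0],[8,0,-14,0],[8,0,-14,0]]'
python3 - <<'E'
from h import *
t=np.radians(-83.8); ux=np.array([np.cos(t),np.sin(t)]); uy=np.array([-ux[1],ux[0]]); O=np.array([.449,.1895])
for n in('scene','side','wrist'):
    d=grab(n); P=cloud(d).reshape(-1,3); L=np.c_[(P[:,:2]-O)@ux,(P[:,:2]-O)@uy,P[:,2]]*1000
    a=L[(abs(L[:,1])<40)&(L[:,2]>31)&(L[:,2]<37)&(L[:,0]<0)&(L[:,0]>-100)]
    f=L[(abs(L[:,1])<15)&(L[:,2]>41)&(L[:,2]<70)&(L[:,0]<8)&(L[:,0]>-60)]
    for q,m in((a,'plate'),(f,'fin')):
        if len(q)>20: print(n,m,np.round(np.percentile(q,[1,50,99],axis=0),1).tolist(),[round(v,1) for v in (cv2.minAreaRect(q[:,:2].astype(np.float32))[2],)])
    if n=='wrist': save(d,'end.png')
E
```

```text
t: 15.83
eef_pos: [0.4472, 0.2114, 0.0425]
tool_rot: [0.0, 0.667, 0.745, 0.003]
contact_force: [0.9, 6.8, 7.4]
gripper_width: 0.123
grasp_force: 80.2
t 15.98 fin x,y,z mm; F x,y,z [-21.96   0.57  42.53  -6.73   1.95   8.25] sd [0.01 0.01 0.   0.49 0.69 0.26]
t: 16.65
eef_pos: [0.445, 0.2083, 0.0411]
tool_rot: [0.0, 0.668, 0.744, -0.0]
contact_force: [0.4, -0.1, 0.0]
gripper_width: 0.995
grasp_force: 0.0
t 16.8 fin x,y,z mm; F x,y,z [-19.2   -1.94  41.18  -0.21  -0.06  -0.49] sd [0.02 0.03 0.01 0.31 0.37 0.34]
t: 17.63
eef_pos: [0.4357, 0.2908, 0.1818]
tool_rot: [-0.0, 0.666, 0.746, 0.001]
contact_force: [0.3, -0.5, -0.3]
gripper_width: 1.001
grasp_force: 0.0
scene plate [[-54.2, -35.1, 31.2], [-26.0, -9.8, 33.6], [-0.4, 34.9, 36.6]] [89.9]
scene fin [[-33.6, -6.4, 42.1], [-17.0, -4.2, 61.4], [-4.8, 5.7, 67.7]] [5.2]
side plate [[-58.1, -34.4, 31.5], [-36.6, -2.6, 34.7], [-1.1, 35.1, 36.8]] [90.0]
side fin [[-38.6, -5.0, 41.3], [-34.5, 0.2, 60.1], [-8.9, 6.8, 67.5]] [89.7]
wrist plate [[-56.6, -34.0, 31.8], [-34.2, 0.4, 35.2], [-0.6, 34.4, 36.9]] [0.1]
wrist fin [[-37.0, -5.3, 41.5], [-28.9, 0.2, 66.4], [-7.7, 5.9, 68.5]] [0.3]
```

View pics/end.png

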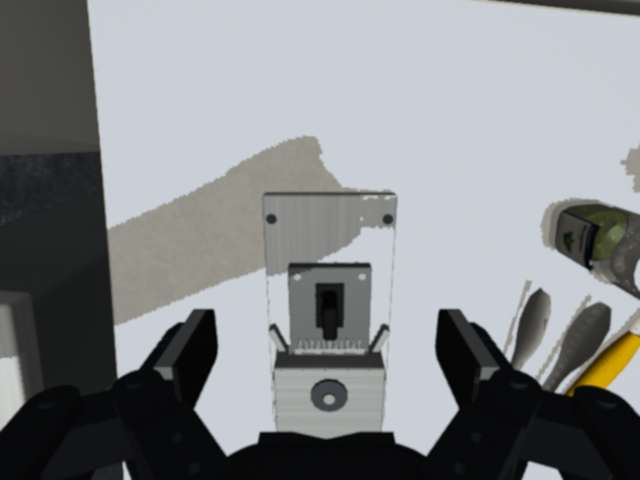

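The wrist view shows the cartridge square under the housing, with its tail edge at row 265 and its fin at (330,308), and the gripper clear of it. It is centred within about 0.5 mm, the plate top sits at about 34 mm as it should, and the fin is still at x ≈ -22 mm, where it was released.

```bash
python3 -c "
from station import bot
print(bot.hand_in())"
```

```text
the job is handed in; nothing more can be done
None
```

I loaded the cartridge, released it and handed the job in at about 18 s: flat, centred within about 0.5 mm, back stop pressed in about 3 mm (roughly 5.5 N, estimated from the push force), bystanders never approached; no verdict was shown.

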